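# Pump up the leak tester until its pin is out

### The arm

A 6-joint arm with a two-finger parallel gripper is mounted at the origin on a cart in front of the work surface, level with it; the furniture and walls round the work are solid. World frame = base frame: x ahead of the robot, y to its left, z up, the work surface at z = 0. Lengths are in m, angles in rad, forces in N, time in s.
With the tool pointing down it reaches from about 0.25 to 0.775 m from the base axis. Payload 4 kg.
Tool frame: the origin (TCP) lies on the centre line of the jaws, within the pads' length; the fingertips stand 25 mm ahead of it and the grasp point (between the pads) lies 6 mm ahead of it; z points along the fingers, y is the line along which they close (so a half turn about z gives the same grasp; the last joint's range is limited). The gripper opens to 94 mm and grips with 3 to 60 N. Pads are 16 mm wide; open, the fingers measure 119 mm over their backs; the gripper's body (75 mm by 177 mm) begins 78 mm behind the grasp point.
Start: joints at [-1.312, 0.087, 1.371, -0, 1.684, -0.103], TCP at [0.195, -0.514, 0.231] pointing down, gripper open.
Joint ranges: [-3.1, 3.1], [-0.76, 2.03], [0.27, 2.55], [-1.08, 4.22], [0.17, 2.65], [-2.57, 2.57]. Speed limits (rad/s): [2.79, 2.79, 3.14, 3.14, 3.14, 3.14].

### API

Orientations are given as [roll, pitch, yaw] about the fixed x, y, z axes, in that order (R = Rz(yaw) Ry(pitch) Rx(roll)).
In Python, from bench import robot, imaging gives the robot as it stands. The module is installed in compiled form; this text tells all that it offers.
- The arm moves only by the tool drive_tool, never from a script. Its argument "series" is a list of rows, each a list of 3 entries, a list of its own where there are three numbers: the finger opening in m, from 0 to 0.094, then the shift along the tool's x, y, z in m, then the turn, a rotation vector about the tool's x, y, z in rad. A call has 1 to 5 rows; each row is the pose to reach, as a shift and turn from the pose commanded when the call began, along the tool's axes at that moment; what a row does not reach only later rows make up. A row lasts 1/8 s, in which the tool goes at most 62.5 mm and 10.7 degrees, less where a joint would pass 70% of its speed; a pose out of reach is approached as far as the arm can. A call with a gripper value outside its range is refused whole. The fingers move at their own pace and stop on an object; the grip force is fixed at half the most. Time passes only in rows, so rows that repeat a pose let the fingers close. It gives the time, the measured TCP pose, the force, the opening and the grip force at its end, in the units of the state.
- robot.get_obs(): the state, without advancing time (a new reading comes with each control period).
- imaging.snapshot(name): name is "scene" or "top"; returns the picture (480x640x3 uint8, red, green, blue); there is no depth.
- imaging.get_calibration(name): a dict with "intrinsics" (3x3 intrinsics, pixels), "position" and "rotation" of the camera in the world. Camera axes: x right, y up, looking along -z (the intrinsics and any distortion apply to the point x, -y, -z); pixel columns grow to the right and rows downward; lengths in m; the calibration is good to about 2 mm. A picture is of the moment at which its call begins. get_calibration takes no time and is no camera call.
- robot.close_job(): hands the job in; it is judged then, once.
The state is a dict: "time": time; "joint_positions": joint angles; "qvel": joint speeds; "joint_torque": joint torques, N m; "tool_pos": TCP position; "ee_rot": TCP orientation; "wrist_force": force on the tool from outside, world axes, zero at the start; "wrist_torque": the same for the moment, N m; "width": finger opening in m; "finger_force": force on a finger pad.
Only numpy, scipy, OpenCV 4.12 (cv2) and the standard library are available. Lean on these libraries where they do the work, as an engineer would, in place of code of your own. Each camera call takes 0.05 s, during which the arm holds its last target. There are 200 camera calls.

### The job

Get the leak-test hand pump up to pressure: with a fingertip push the yellow guard fully aside, away from the indicator pin, and only then pump the black plunger knob with closed fingertips, letting it spring all the way back up each time, until the orange indicator pin stands fully out of its tower and the green band at its foot shows. Leave the guard aside and the plunger up. Do not touch the pin itself, and do not pick up or shift the tools and parts that lie around.

Things in the scene. Friction and masses are not known exactly. Their poses are not given: they have to be found in the camera images.
- pump: leak-test hand pump bolted to the worktop: grey base plate 150x135x8 mm, upright aluminium cylinder (52 mm across, 80 mm high), slim pin tower (30 mm across, 58 mm high), thin guard post. Origin on the worktop (z = 0) under the plunger's axis; z up. In its frame the pin tower is at (0, -60) mm, the guard post at (-60, 0) mm, and the brass outlet points to +y, up to y = 50 mm.
- knob_top (a point): centre of the flat top of the plunger's round black knob (36 mm across, 12 mm thick), facing up, 110 mm over the worktop when released. It is pressed straight down.
- plunger (a joint): stroke of the spring plunger, m: 0 = up, 0.014 = pressed home (knob top 96 mm over the worktop). It takes 5 N at the top to about 11 N at the bottom, and springs back by itself in under 0.5 s when let go. The pin rises on the way back up, not on the way down: about 12 mm (up to 15) for a full stroke let all the way up, less for a shorter one, in 4 mm steps; under 5 mm may give nothing.
- indicator_pin (a joint): travel of the indicator pin out of its tower, m: 0 = in, starts between 0 and 0.012, fully out at 0.048 (stop at 0.050). Orange pin 10 mm thick with a 14 mm cap, rising straight up; the green band at its foot (10 mm) shows whole above the tower's brass collar only when it is fully out. It stays where it was raised (sags under 1 mm); pumping on after that does no harm.
- pin_tip (a point): centre of the top of the indicator pin's cap, 64 mm over the worktop with the pin in, 112 mm with the pin fully out; 60 mm to the side of the knob.
- guard (a joint): angle of the yellow swing guard, rad: 0 = straight over the knob, grows as it swings anticlockwise (seen from above), away from the indicator pin, to its stop at 1.6; it starts between 0 and 0.25. Light friction (under 1 N at the lug); it stays where it is left.
- guard_lug (a point): middle of the upright black lug on the guard's free end, by which a finger pushes it: 10 mm thick, standing from 121 mm to 151 mm over the worktop, 85 mm from the guard's pivot axis. The guard's plate is 30 mm wide, 5 mm thick, its underside 116 mm and its top 121 mm over the worktop.
- guard_pivot (a point): point on the guard's upright pivot axis, at the height of the plate's top (121 mm); a screw head stands 4 mm above it. At guard angle a the lug lies, in the pump's frame, at (-60 + 85 cos a, 85 sin a) mm.
- screwdriver_flat: loose bystander: screwdriver with yellow handle, 171 mm long, 26 mm high, lying; origin under its middle
- brass_union: loose bystander: brass compression union, 22x39x19 mm, lying; origin under its middle
- steel_tee: loose bystander: steel tee fitting, 29x36x14 mm, lying; origin under its middle
- pliers: loose bystander: needle-nose pliers with orange grips, 46x162x12 mm, lying; origin under its middle
- syringe_box: loose bystander: flat dark blue syringe box, 40x165x22 mm; origin under its middle
- septa_carton: loose bystander: small white and green carton, 42x74x48 mm; origin under its middle

How it is judged:
On the way, in this order (a step that is already met when the one before it is completed fails the run):
1. the guard is swung aside (more than 1.2 rad) (value of joint guard above 1.2 rad), for 0.1 s.
2. the plunger is pressed down by the fingers (more than 8 mm) (value of joint plunger above 0.008 m and contact force between the fingers and plunger above 1 N).
3. the indicator pin is fully out (more than 45.5 mm) (value of joint indicator_pin above 0.0455 m), for 0.2 s.
At the end, for the whole second after the job is handed in: The indicator pin is out by more than 45.5 mm (fully out is 48 mm), the plunger is back up to within 2 mm, the guard is still aside (more than 1.2 rad), and every loose bystander is within 20 mm of where it began (value of joint indicator_pin above 0.0455 m and value of joint plunger below 0.002 m and value of joint guard above 1.2 rad and distance of each of screwdriver_flat, brass_union, steel_tee, pliers, syringe_box, septa_carton from where it was at the start of the episode below 0.02 m); the robot touches nothing.
It fails at once if the plunger is pushed down (more than 6 mm) while the guard is not aside (under 1.0 rad) (value of joint plunger above 0.006 m and value of joint guard below 1 rad).
It fails at once if the robot touches the indicator pin (more than 0.5 N) (contact force between any of the fingers, the arm and indicator_pin above 0.5 N).
It fails at once if a loose bystander is lifted or shifted by more than 20 mm (distance of any of screwdriver_flat, brass_union, steel_tee, pliers, syringe_box, septa_carton from where it was at the start of the episode above 0.02 m).
It also fails if it takes over 51 s, if anything falls off the work surface, if the arm or the gripper's body presses on something with over 40 N, if the wrist force passes 120 N, or if a joint passes its speed limit or range.

## Working session

There is one attempt and no reset: what is moved stays moved. The work goes in short steps, Python scripts to look and compute and a tool call to move; the robot and the scene stay as the last step left them, time stands still between calls to the robot, and variables do not carry over. Pictures are saved under pics/ and viewed, at most 10 in all, crops included, and the job is handed in when it is done.

Besides the shell and the picture viewer there is one more tool, called after "Request:" as a command line: name --argument value ..., lists and objects as JSON in quotes. drive_tool: Moves the arm, as the interface text tells. Its arguments: {"type":"object","properties":{"series":{"type":"array"}},"required":["series"]}

```bash
mkdir -p pics; python3 - <<'E'
from bench import robot, imaging
import cv2
for n in("scene","top"):
    cv2.imwrite(f"pics/{n}0.png",imaging.snapshot(n)[:,:,::-1])
    c=imaging.get_calibration(n);print(n,c)
o=robot.get_obs();print(o)
E
```

```text
scene {'intrinsics': array([[509.02170639,   0.        , 321.91848811],
       [  0.        , 509.02170639, 235.79284217],
       [  0.        ,   0.        ,   1.        ]]), 'position': array([ 0.20082242, -0.86054838,  0.82033171]), 'rotation': array([ 0.70856501,  0.01715409, -0.44136706])}
top {'intrinsics': array([[573.62020315,   0.        , 320.54074148],
       [  0.        , 573.62020315, 234.35892073],
       [  0.        ,   0.        ,   1.        ]]), 'position': array([ 0.37737423, -0.33494964,  0.98498407]), 'rotation': array([ 0.08687513,  0.01808011, -1.5556104 ])}
{'time': 0.1, 'joint_positions': array([-1.31209806e+00,  8.78813592e-02,  1.37209377e+00, -2.74142282e-05,
        1.68359948e+00, -1.03063693e-01]), 'qvel': array([-2.34536344e-03, -1.46501889e-03, -4.08212038e-03, -7.26756063e-05,
        1.60994617e-04, -2.51909538e-04]), 'joint_torque': array([ 1.83276730e-03, -3.41252875e+01, -3.03300583e+01,  7.19882967e-02,
        3.05083115e-02, -1.05864146e-04]), 'tool_pos': array([ 0.19454905, -0.51396631,  0.22942578]), 'ee_rot': array([-3.13961842e+00, -1.76804068e-04,  3.61758730e-01]), 'wrist_force': array([-0.45936986, -0.35911422, -0.73980007]), 'wrist_torque': array([ 0.01265818, -0.01322214, -0.03611624]), 'finger_force': 0.0, 'width': 0.09404397831833194}
```

View pics/scene0.png

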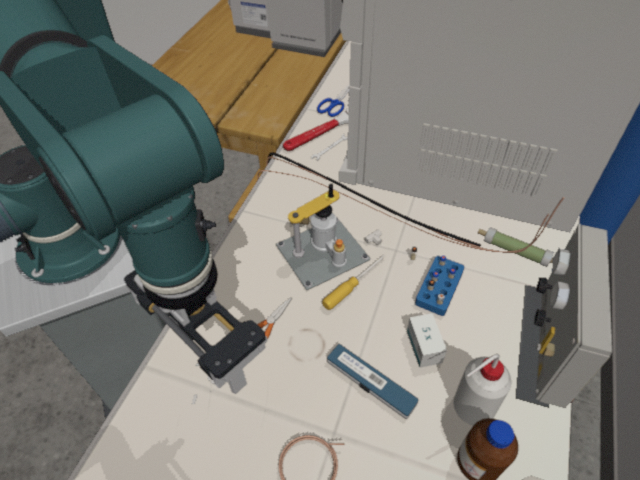

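View pics/top0.png

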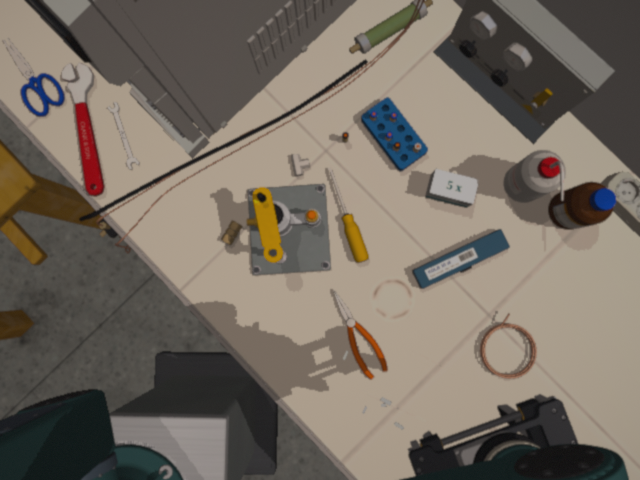

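```bash
cat > h.py <<'E'
import numpy as np, cv2
from scipy.spatial.transform import Rotation as Ro
from bench import robot, imaging
def ray(n,u,v):
    c=imaging.get_calibration(n);R=Ro.from_euler('xyz',c['rotation']).as_matrix();K=c['intrinsics']
    d=R@[(u-K[0,2])/K[0,0],-(v-K[1,2])/K[1,1],-1];return c['position'],d
def onz(n,u,v,z):
    p,d=ray(n,u,v);return p+d*(z-p[2])/d[2]
def tri(a,b):
    p,d=ray("top",*a);q,e=ray("scene",*b)
    s=np.linalg.lstsq(np.c_[d,-e],q-p,rcond=None)[0];A=p+s[0]*d;B=q+s[1]*e;return (A+B)/2,np.linalg.norm(A-B)
def proj(n,P):
    c=imaging.get_calibration(n);R=Ro.from_euler('xyz',c['rotation']).as_matrix();K=c['intrinsics']
    x=R.T@(np.array(P)-c['position']);return K[0,2]+K[0,0]*x[0]/-x[2],K[1,2]-K[1,1]*x[1]/-x[2]
E
python3 - <<'E'
import cv2,numpy as np
t=cv2.imread("pics/top0.png")[170:290,210:370];s=cv2.imread("pics/scene0.png")[170:290,250:410]
cv2.imwrite("pics/c0.png",np.vstack([cv2.resize(t,(0,0),fx=2.5*1,fy=2.5,interpolation=2),cv2.resize(s,(0,0),fx=2.5,fy=2.5,interpolation=2)]))
t2=np.hstack([cv2.resize(t,(400,300),interpolation=2),cv2.resize(s,(400,300),interpolation=2)])
cv2.imwrite("pics/c0.png",cv2.resize(t2,(800,600)) if 0 else t2)
import h
for n in("top","scene"):
    im=cv2.imread(f"pics/{n}0.png");hs=cv2.cvtColor(im,cv2.COLOR_BGR2HSV)
    m=cv2.inRange(hs,(8,130,150),(20,255,255))
    y=cv2.inRange(hs,(21,150,100),(30,255,255))
    for k,mm in(("or",m),("ye",y)):
        N,l,st,c=cv2.connectedComponentsWithStats(mm)
        print(n,k,[(st[i].tolist(),c[i].round(1).tolist()) for i in range(1,N) if st[i][4]>20])
E
```

```text
top or [([309, 211, 8, 8, 46], [312.3, 214.2]), ([355, 323, 28, 35, 130], [370.1, 339.7]), ([366, 371, 7, 8, 26], [368.9, 374.3])]
top ye [([545, 89, 7, 6, 23], [548.3, 91.4]), ([253, 188, 30, 74, 1240], [267.3, 224.4]), ([343, 215, 25, 47, 547], [354.9, 238.5])]
scene or [([331, 37, 11, 14, 29], [336.4, 43.7]), ([198, 41, 58, 69, 779], [222.3, 73.8]), ([200, 51, 9, 12, 24], [204.2, 56.5]), ([227, 52, 100, 86, 3119], [278.5, 94.5]), ([185, 54, 10, 9, 24], [189.5, 57.9]), ([209, 55, 52, 61, 221], [231.7, 89.8]), ([176, 62, 35, 26, 221], [190.4, 75.0]), ([254, 76, 9, 9, 29], [257.6, 80.1]), ([236, 85, 21, 22, 80], [244.8, 95.4]), ([336, 240, 7, 10, 49], [339.1, 243.9]), ([265, 324, 8, 13, 54], [268.4, 329.7])]
scene ye [([289, 191, 49, 32, 528], [313.3, 206.9]), ([323, 278, 35, 31, 426], [339.3, 293.2]), ([540, 327, 15, 26, 84], [547.9, 339.3])]
```

View pics/c0.png

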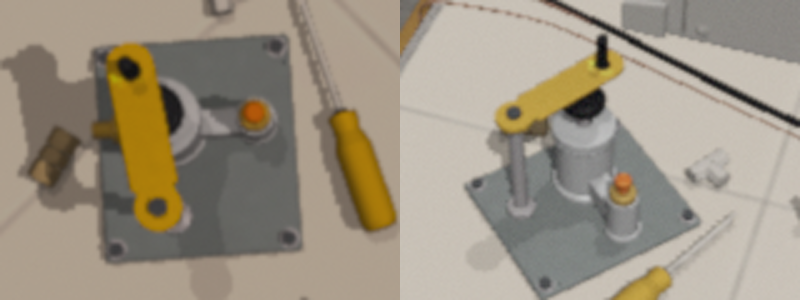

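```bash
python3 - <<'E'
from h import *
np.set_printoptions(precision=4,suppress=True)
pv=tri((272.8,252.8),(295.2,215.6));print("pivot",pv)
print("lugtop",tri((261,197),(330.8,185.5)))
print("pin",tri((311.7,214.5),(339.2,241.6)))
P=onz("top",272.8,252.8,.123);Ps=onz("scene",295.2,215.6,.123);T=onz("top",311.7,214.5,.07)
L=onz("top",261,196.8,.151);print(P,Ps,T,L,onz("scene",330.8,185.5,.151))
h=[onz("top",210+u/2.5,170+v/2.5,.008) for u,v in((102,53),(276,46),(290,238),(116,250))]
print(np.array(h),np.mean(h,0))
print([np.degrees(np.arctan2(*(h[a]-h[b])[[1,0]])) for a,b in((0,3),(1,2),(0,1),(3,2))])
for u,v in((300,150),(355,235),(340,170),(230,232)):print(u,v,onz("top",u,v,.01))
print("cab",[onz("top",u,v,0)[:2] for u,v in ((205,157),(130,90),(265,90))])
E
```

```text
pivot (array([ 0.4229, -0.2463,  0.1209]), np.float64(0.0011340232100913758))
lugtop (array([ 0.5041, -0.2304,  0.1504]), np.float64(0.0005909923586102943))
pin (array([ 0.4878, -0.3023,  0.0709]), np.float64(0.0014684834400007))
[ 0.4233 -0.2467  0.123 ] [ 0.4217 -0.248   0.123 ] [ 0.4886 -0.3025  0.07  ] [ 0.504  -0.2303  0.151 ] [ 0.5041 -0.231   0.151 ]
[[ 0.5353 -0.1945  0.008 ]
 [ 0.5416 -0.3145  0.008 ]
 [ 0.4097 -0.3261  0.008 ]
 [ 0.3998 -0.2076  0.008 ]] [ 0.4716 -0.2607  0.008 ]
[np.float64(5.504179198522314), np.float64(4.996962366109609), np.float64(93.02424367148917), np.float64(94.77737192055135)]
300 150 [ 0.608  -0.2783  0.01  ]
355 235 [ 0.4617 -0.3748  0.01  ]
340 170 [ 0.5737 -0.3479  0.01  ]
230 232 [ 0.464 -0.161  0.01 ]
cab [array([ 0.5961, -0.1115]), array([0.7153, 0.026 ]), array([ 0.7174, -0.2139])]
```

Request:
drive_tool --series '[[0,[0.05,-0.015,0],[0,0,0]],[0,[0.11,-0.034,0],[0,0,0]],[0,[0.17,-0.052,0],[0,0,0]],[0,[0.23,-0.07,0],[0,0,0]],[0,[0.28,-0.086,0],[0,0,0]]]'

```text
time: 0.72
tool_pos: [0.4275, -0.3331, 0.2299]
ee_rot: [-3.141, 0.0, 0.363]
wrist_force: [0.0, 0.0, -0.8]
width: 0.0476
finger_force: 0.0
```

Request:
drive_tool --series '[[0,[0.05,-0.015,0],[0,0,0]],[0,[0.09,-0.028,0],[0,0,0]],[0,[0.106,-0.032,0],[0,0,0]],[0,[0.106,-0.032,0],[0,0,0]]]'

```text
time: 1.23
tool_pos: [0.5139, -0.2672, 0.2299]
ee_rot: [-3.141, 0.001, 0.363]
wrist_force: [0.3, -0.1, -0.6]
width: 0.0074
finger_force: 0.0
```

```bash
cat >> h.py <<'E'
def to(x,y,z,src=None):
    o=robot.get_obs();p=np.array(o['tool_pos']) if src is None else np.array(src)
    return (Ro.from_euler('xyz',o['ee_rot']).as_matrix().T@(np.array([x,y,z])-p)).round(4).tolist()
def zoom(name):
    a=imaging.snapshot("top")[170:290,210:370,::-1];b=imaging.snapshot("scene")[150:270,250:410,::-1]
    cv2.imwrite(f"pics/{name}.png",np.hstack([cv2.resize(i,(400,300),interpolation=2) for i in(a,b)]))
E
python3 - <<'E'
from h import *
o=robot.get_obs();print(o['time'],o['tool_pos'],o['ee_rot'],o['width'],o['wrist_force'])
print("start",to(.5135,-.267,.155))
for a in np.arange(-.2,1.42,.2): print(round(a,2),to(.4227+.087*np.cos(a),-.2467+.087*np.sin(a),.155,[.5135,-.267,.155]))
zoom("z1")
E
```

```text
1.225 [ 0.51394887 -0.2672377   0.22985235] [-3.14103931e+00  1.32039090e-03  3.63020098e-01] 0.0073828566946285284 [ 0.25260656 -0.06987743 -0.64057002]
start [-0.0002, -0.0003, 0.0749]
-0.2 [-0.0041, -0.0048, 0.0]
0.0 [0.0037, -0.0203, 0.0]
0.2 [0.0082, -0.0371, 0.0]
0.4 [0.0093, -0.0544, 0.0]
0.6 [0.0069, -0.0716, 0.0]
0.8 [0.0012, -0.088, 0.0]
1.0 [-0.0077, -0.103, 0.0001]
1.2 [-0.0194, -0.1158, 0.0001]
1.4 [-0.0334, -0.1261, 0.0001]
```

View pics/z1.png

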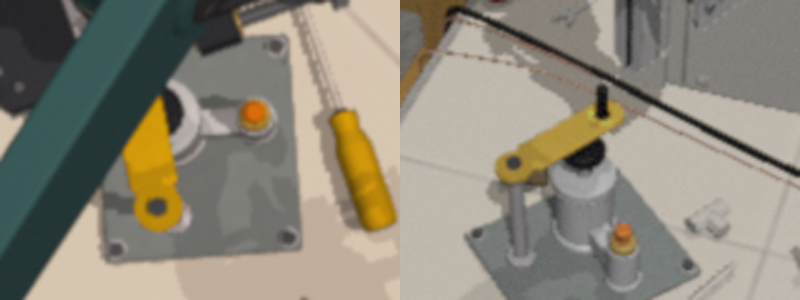

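The guard is still near its start angle: lug top at about scene px (331,185), with the pin cap clear at (339,245). The gripper sits just above the crop, so I'll descend beside the lug on the pin side.

Request:
drive_tool --series '[[0,[0,0,0.025],[0,0,0]],[0,[0,0,0.05],[0,0,0]],[0,[0,0,0.075],[0,0,0]],[0,[0,0,0.075],[0,0,0]]]'

```text
time: 1.82
tool_pos: [0.5115, -0.2679, 0.1531]
ee_rot: [-3.138, 0.004, 0.359]
wrist_force: [0.1, -0.7, -0.3]
width: 0.0002
finger_force: 0.0
```

Request:
drive_tool --series '[[0,[-0.004,-0.005,0],[0,0,0]],[0,[0.004,-0.02,0],[0,0,0]],[0,[0.008,-0.037,0],[0,0,0]],[0,[0.009,-0.054,0],[0,0,0]],[0,[0.009,-0.054,0],[0,0,0]]]'

```text
time: 2.45
tool_pos: [0.5031, -0.2119, 0.1559]
ee_rot: [-3.142, -0.001, 0.364]
wrist_force: [-0.3, 0.1, -0.2]
width: 0.0005
finger_force: 0.0
```

```bash
python3 - <<'E'
from h import *
a=imaging.snapshot("scene")[120:280,230:430,::-1];b=imaging.snapshot("top")[150:310,190:390,::-1]
cv2.imwrite("pics/z2.png",np.hstack([cv2.resize(i,(400,320),interpolation=2) for i in(b,a)]))
E
```

```text
(no output)
```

View pics/z2.png

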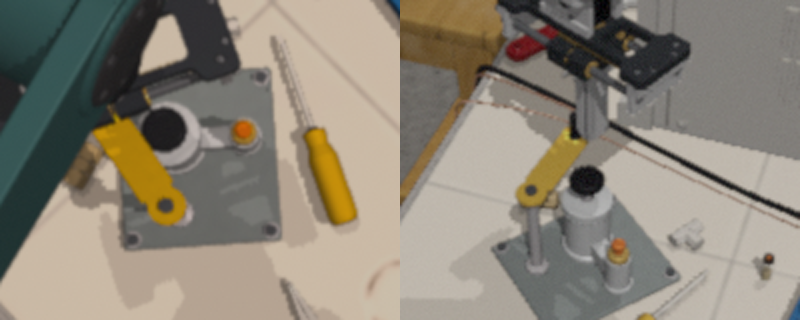

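The finger is against the lug, and the guard has swung to about 0.6 rad (plate from (273,253) towards (245,215) in the top image). I'll keep following the arc.

Request:
drive_tool --series '[[0,[-0.002,-0.017,0],[0,0,0]],[0,[-0.008,-0.034,0],[0,0,0]],[0,[-0.017,-0.049,0],[0,0,0]],[0,[-0.029,-0.061,0],[0,0,0]],[0,[-0.043,-0.072,0],[0,0,0]]]'

```text
time: 3.18
tool_pos: [0.4368, -0.1603, 0.1555]
ee_rot: [-3.141, -0.001, 0.362]
wrist_force: [0.5, -1.0, 0.4]
width: -0.0
finger_force: 0.4
```

Request:
drive_tool --series '[[0,[0,0,0],[0,0,0]],[0,[0,0,0],[0,0,0]]]'

```text
time: 3.42
tool_pos: [0.4376, -0.1613, 0.1556]
ee_rot: [3.141, -0.001, 0.362]
wrist_force: [-0.1, 0.1, 0.5]
width: 0.0006
finger_force: 0.0
```

```bash
python3 - <<'E'
from h import *
print(to(.483,-.242,.155))
a=imaging.snapshot("scene")[120:280,230:430,::-1];b=imaging.snapshot("top")[150:310,190:390,::-1]
cv2.imwrite("pics/z3.png",np.hstack([cv2.resize(i,(400,320),interpolation=2) for i in(b,a)]))
E
```

```text
[0.0138, 0.0915, 0.0006]
```

View pics/z3.png

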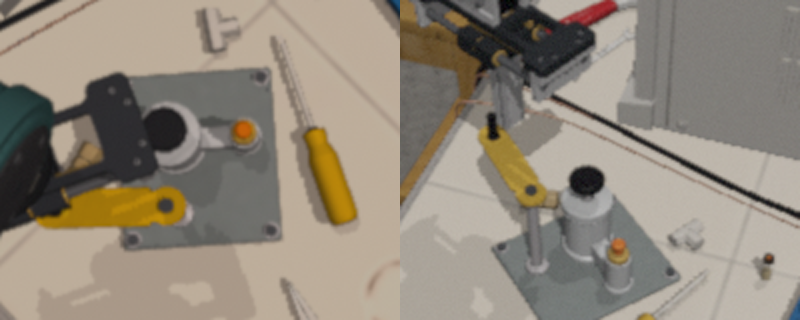

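The guard is now at about 1.5 rad, pointing image-left in the top view. The knob is uncovered at scene px (323,210). I'll check the knob centre from that.

```bash
python3 - <<'E'
from h import *
print(onz("scene",323,209.5,.11),onz("top",273.5,215,.11),tri((273.5,215),(323,209.5)))
E
```

```text
[ 0.4802144  -0.24552429  0.11      ] [ 0.4822461 -0.245155   0.11     ] (array([ 0.48154283, -0.24474117,  0.10881884]), np.float64(0.001782609518015809))
```

Request:
drive_tool --series '[[0,[0.014,0.02,-0.005],[0,0,0]],[0,[0.014,0.06,-0.005],[0,0,0]],[0,[0.013,0.092,0],[0,0,0]],[0,[0.013,0.092,0],[0,0,0]]]'

```text
time: 4.03
tool_pos: [0.4825, -0.2446, 0.1543]
ee_rot: [-3.14, 0.001, 0.36]
wrist_force: [0.2, -0.5, 0.2]
width: 0.0003
finger_force: 0.0
```

Request:
drive_tool --series '[[0,[0,0,0.018],[0,0,0]],[0,[0,0,0.028],[0,0,0]],[0,[0,0,0.034],[0,0,0]],[0,[0,0,0.034],[0,0,0]]]'

```text
time: 4.53
tool_pos: [0.4827, -0.2427, 0.1226]
ee_rot: [3.139, -0.001, 0.363]
wrist_force: [0.2, -0.9, 5.4]
width: 0.0006
finger_force: 2.9
```

Request:
drive_tool --series '[[0,[0,0,0.003],[0,0,0]],[0,[0,0,0.003],[0,0,0]]]'

```text
time: 4.78
tool_pos: [0.4827, -0.2427, 0.1212]
ee_rot: [3.138, -0.002, 0.363]
wrist_force: [-3.7, -0.4, 11.4]
width: 0.0004
finger_force: 5.7
```

Request:
drive_tool --series '[[0,[0,0,-0.03],[0,0,0]],[0,[0,0,-0.035],[0,0,0]],[0,[0,0,-0.035],[0,0,0]],[0,[0,0,-0.035],[0,0,0]],[0,[0,0,-0.035],[0,0,0]]]'

```text
time: 5.4
tool_pos: [0.4817, -0.2427, 0.1521]
ee_rot: [-3.14, 0.001, 0.362]
wrist_force: [-0.2, 0.2, 0.5]
width: 0.0004
finger_force: 0.0
```

```bash
python3 - <<'E'
from h import *
a=imaging.snapshot("scene")[120:280,230:430,::-1];b=imaging.snapshot("top")[150:310,190:390,::-1]
cv2.imwrite("pics/z4.png",np.hstack([cv2.resize(i,(400,320),interpolation=2) for i in(b,a)]))
E
```

```text
(no output)
```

View pics/z4.png

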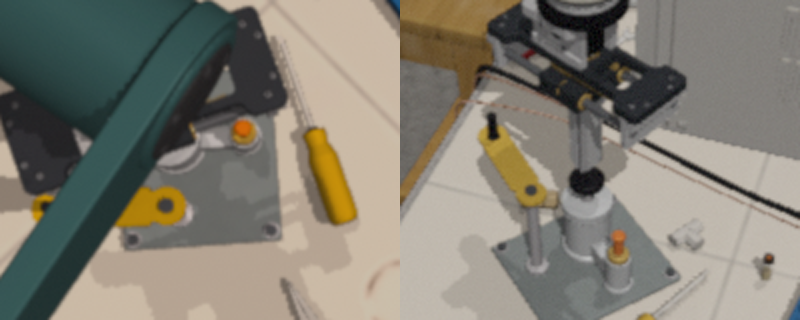

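The pin rose: its cap top moved from about px (339,239) to (339,236) and more stem shows. The guard is still aside and the knob is up, so I'll keep pumping.

Request:
drive_tool --series '[[0,[0,0,0.02],[0,0,0]],[0,[0,0,0.03],[0,0,0]],[0,[0,0,0.035],[0,0,0]],[0,[0,0,0.035],[0,0,0]],[0,[0,0,0.035],[0,0,0]]]'

```text
time: 6.12
tool_pos: [0.4834, -0.2438, 0.1213]
ee_rot: [3.138, -0.003, 0.362]
wrist_force: [-1.3, 0.8, 9.0]
width: 0.0006
finger_force: 4.6
```

Request:
drive_tool --series '[[0,[0,0,-0.03],[0,0,0]],[0,[0,0,-0.035],[0,0,0]],[0,[0,0,-0.035],[0,0,0]],[0,[0,0,-0.035],[0,0,0]],[0,[0,0,-0.035],[0,0,0]]]'

```text
time: 6.75
tool_pos: [0.4817, -0.2427, 0.1522]
ee_rot: [-3.14, 0.001, 0.362]
wrist_force: [0.2, -0.0, -0.0]
width: 0.0004
finger_force: 0.0
```

Request:
drive_tool --series '[[0,[0,0,0.02],[0,0,0]],[0,[0,0,0.03],[0,0,0]],[0,[0,0,0.035],[0,0,0]],[0,[0,0,0.035],[0,0,0]],[0,[0,0,0.035],[0,0,0]]]'

```text
time: 7.38
tool_pos: [0.4832, -0.2436, 0.1212]
ee_rot: [3.138, -0.002, 0.362]
wrist_force: [-1.2, 0.5, 9.9]
width: 0.0005
finger_force: 5.1
```

Request:
drive_tool --series '[[0,[0,0,-0.03],[0,0,0]],[0,[0,0,-0.035],[0,0,0]],[0,[0,0,-0.035],[0,0,0]],[0,[0,0,-0.035],[0,0,0]],[0,[0,0,-0.035],[0,0,0]]]'

```text
time: 8.0
tool_pos: [0.4817, -0.2427, 0.1522]
ee_rot: [-3.14, 0.001, 0.362]
wrist_force: [0.3, 0.7, -0.3]
width: 0.0001
finger_force: 0.0
```

Request:
drive_tool --series '[[0,[0,0,0.02],[0,0,0]],[0,[0,0,0.03],[0,0,0]],[0,[0,0,0.035],[0,0,0]],[0,[0,0,0.035],[0,0,0]],[0,[0,0,0.035],[0,0,0]]]'

```text
time: 8.62
tool_pos: [0.4832, -0.2437, 0.1212]
ee_rot: [3.138, -0.002, 0.362]
wrist_force: [-1.4, 0.3, 10.2]
width: 0.0003
finger_force: 5.0
```

Request:
drive_tool --series '[[0,[0,0,-0.03],[0,0,0]],[0,[0,0,-0.035],[0,0,0]],[0,[0,0,-0.035],[0,0,0]],[0,[0,0,-0.035],[0,0,0]],[0,[0,0,-0.035],[0,0,0]]]'

```text
time: 9.25
tool_pos: [0.4817, -0.2427, 0.1521]
ee_rot: [-3.14, 0.002, 0.362]
wrist_force: [0.5, 0.6, -0.3]
width: 0.0008
finger_force: 0.0
```

```bash
python3 - <<'E'
from h import *
a=imaging.snapshot("scene")[160:280,270:390,::-1];b=imaging.snapshot("top")[150:270,240:360,::-1]
cv2.imwrite("pics/z5.png",np.hstack([cv2.resize(i,(400,400),interpolation=2) for i in(b,a)]))
E
```

```text
(no output)
```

View pics/z5.png

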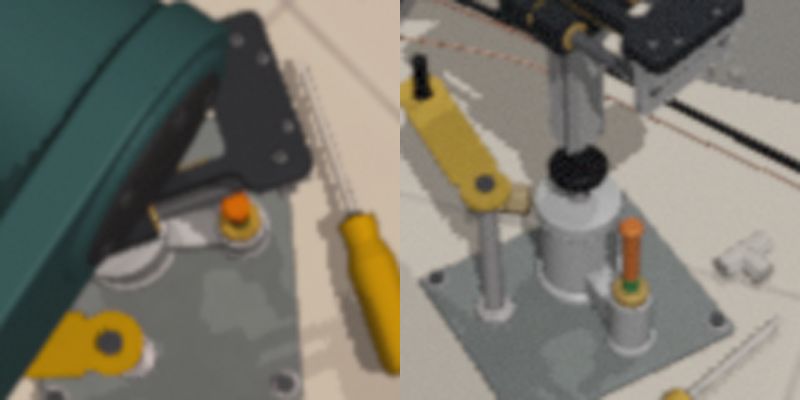

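The pin is nearly out: cap at scene px (339,228), with the green band only partly showing at (339,246). Two more strokes, then I'll retreat upward.

Request:
drive_tool --series '[[0,[0,0,0.02],[0,0,0]],[0,[0,0,0.03],[0,0,0]],[0,[0,0,0.035],[0,0,0]],[0,[0,0,0.035],[0,0,0]],[0,[0,0,0.035],[0,0,0]]]'

```text
time: 9.98
tool_pos: [0.4833, -0.2437, 0.1212]
ee_rot: [3.138, -0.002, 0.362]
wrist_force: [-1.4, 1.9, 9.1]
width: 0.0003
finger_force: 4.5
```

Request:
drive_tool --series '[[0,[0,0,-0.03],[0,0,0]],[0,[0,0,-0.035],[0,0,0]],[0,[0,0,-0.035],[0,0,0]],[0,[0,0,-0.035],[0,0,0]],[0,[0,0,-0.035],[0,0,0]]]'

```text
time: 10.6
tool_pos: [0.4817, -0.2427, 0.1521]
ee_rot: [-3.14, 0.002, 0.362]
wrist_force: [0.6, 1.0, 0.0]
width: 0.0006
finger_force: 0.0
```

Request:
drive_tool --series '[[0,[0,0,0.02],[0,0,0]],[0,[0,0,0.03],[0,0,0]],[0,[0,0,0.035],[0,0,0]],[0,[0,0,0.035],[0,0,0]],[0,[0,0,0.035],[0,0,0]]]'

```text
time: 11.22
tool_pos: [0.4831, -0.2436, 0.1212]
ee_rot: [3.139, -0.002, 0.362]
wrist_force: [-1.3, -0.0, 10.3]
width: 0.0007
finger_force: 5.1
```

Request:
drive_tool --series '[[0,[0,0,-0.03],[0,0,0]],[0,[0,0,-0.055],[0,0,0]],[0,[0,0,-0.085],[0,0,0]],[0,[0,0,-0.11],[0,0,0]],[0,[0,0,-0.11],[0,0,0]]]'

```text
time: 11.85
tool_pos: [0.4829, -0.2435, 0.2303]
ee_rot: [3.139, -0.002, 0.362]
wrist_force: [0.8, -0.4, -0.4]
width: 0.0002
finger_force: 0.0
```

```bash
python3 - <<'E'
from h import *
s=imaging.snapshot("scene")[:,:,::-1]
cv2.imwrite("pics/z6.png",np.hstack([cv2.resize(s[160:280,270:390],(400,400),interpolation=2),cv2.resize(s[130:430,180:480],(400,400))]))
E
```

```text
(no output)
```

View pics/z6.png

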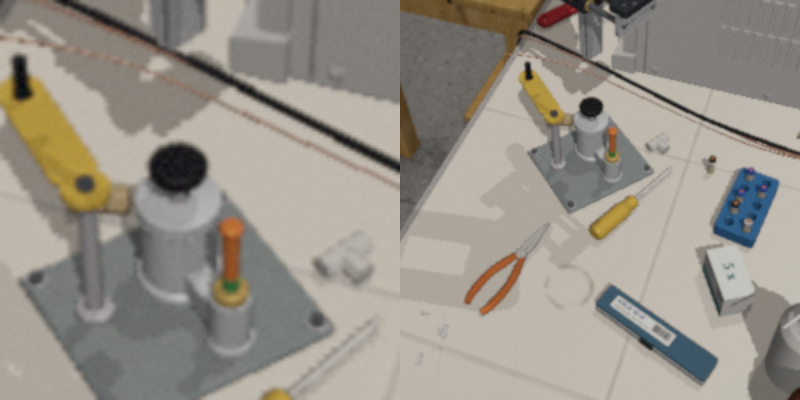

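The guard is aside and the knob is up. The pin's cap top is at px (339,227), the same as in the previous picture, so it's probably at its stop. I'll check its height numerically.

```bash
python3 - <<'E'
from h import *
for z in(.058,.062,.064,.068,.071,.104,.108,.112): print(z,proj("scene",(.488,-.3024,z)))
i=imaging.snapshot("scene")[215:265,336:344];hs=cv2.cvtColor(i,cv2.COLOR_RGB2HSV)
for k in range(5,45): print(k+215,i[k,3].tolist(),hs[k,3].tolist())
b=imaging.snapshot("top");m=cv2.inRange(cv2.cvtColor(b,cv2.COLOR_RGB2HSV),(5,150,150),(14,255,255))[190:240,290:335];print("top",cv2.moments(m)["m00"]/255,[np.mean(v) for v in np.nonzero(m)])
print([proj("top",(.488,-.3024,z)) for z in(.071,.104,.108,.112)])
E
```

```text
0.058 (np.float64(339.6145092388075), np.float64(245.82141365336264))
0.062 (np.float64(339.6336341875276), np.float64(244.50560619931917))
0.064 (np.float64(339.64324101144103), np.float64(243.8446511975596))
0.068 (np.float64(339.6625440461265), np.float64(242.51659132683415))
0.071 (np.float64(339.6771000827187), np.float64(241.5151276507917))
0.104 (np.float64(339.84181424244764), np.float64(230.18269887778092))
0.108 (np.float64(339.8623707132737), np.float64(228.7684018808234))
0.112 (np.float64(339.88305920005524), np.float64(227.3450221103247))
220 [152, 148, 141] [19, 18, 152]
221 [130, 130, 127] [30, 6, 130]
222 [120, 124, 122] [75, 8, 124]
223 [118, 121, 121] [90, 6, 121]
224 [127, 125, 120] [21, 14, 127]
225 [162, 111, 85] [10, 121, 162]
226 [182, 109, 58] [12, 174, 182]
227 [185, 106, 52] [12, 183, 185]
228 [184, 108, 53] [13, 182, 184]
229 [188, 122, 64] [14, 168, 188]
230 [179, 114, 59] [14, 171, 179]
231 [151, 85, 40] [12, 187, 151]
232 [143, 80, 37] [12, 189, 143]
233 [144, 80, 36] [12, 191, 144]
234 [144, 78, 34] [12, 195, 144]
235 [142, 80, 39] [12, 185, 142]
236 [
[... 421 characters left out ...]
249 [176, 151, 88] [21, 128, 176]
250 [162, 136, 79] [21, 131, 162]
251 [135, 113, 69] [20, 125, 135]
252 [134, 124, 107] [19, 51, 134]
253 [139, 136, 133] [15, 11, 139]
254 [134, 133, 134] [150, 2, 134]
255 [130, 130, 130] [0, 0, 130]
256 [127, 127, 127] [0, 0, 127]
257 [129, 127, 127] [0, 4, 129]
258 [130, 130, 130] [0, 0, 130]
259 [130, 131, 129] [45, 4, 131]
top 49.0 [np.float64(21.387755102040817), np.float64(19.918367346938776)]
[(np.float64(311.60734706716335), np.float64(214.82449645375274)), (np.float64(310.89104636805143), np.float64(212.2513000635222)), (np.float64(310.80060118253095), np.float64(211.92639011273815)), (np.float64(310.7093367662451), np.float64(211.5985372056638))]
```

The cap centre matches a height of 112 mm in both views. The green band spans about 3.5 px, the full 10 mm, and the last two strokes added nothing, so the pin is at its stop.

```bash
python3 -c "
from bench import robot
print(robot.close_job())"
```

```text
the job is handed in; nothing more can be done
None
```

I handed the job in after about 12 s of robot time, with no verdict returned: the guard is aside at about 1.5 rad, the indicator pin is fully out (about 112 mm) with the green band showing, the plunger is up, and the arm is clear with nothing else seen to have moved.

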